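# Let a drink can out of the counter dispenser

## Task

With the fingertips, press the lever of the wide can dispenser all the way down, so that its lid swings up and the drink can rolls out into the tray; then let the lever come up slowly, taking about three seconds, so that the lid comes down without slamming and is fully shut, and move clear. Do not touch the lid or the can, do not work the narrow dispenser's lever, and leave everything else standing where it is.

Things in the scene. Friction and masses are not known exactly. Their poses are not given: they have to be found in the camera images.
- wide: the wide can dispenser, fixed: aluminium chute 129 mm wide (without lever), 270 mm long, 162 mm tall. Origin on the table, midway across its width, right under the shut lid; +x points to the chute behind, -x to the low open tray in front, z up. The lever is on its -y side. The tray reaches to x = -137 mm; its walls and front lip are 90 mm high. The floor slopes down 8 degrees to the front
- wide_pad_top (a point): centre of the top of the wide dispenser's pressing plate: 145 mm in front (-x) of the lid, 118 mm to the -y side, about 174 mm above the table when up, 102 mm when fully down, nearly straight down (strays 5 mm). The plate tilts 14 degrees front edge up at rest, 14 degrees down when pressed. Free space below. About 4 N starts it, 9 N holds it down; it springs up at once if let go
- wide_lever (a joint): angle of the wide dispenser's lever, a steel bar with a black plate 50 x 55 mm at its free end, pivoted 130 mm above the table: 0 up (at rest), 0.48 rad fully down
- wide_lid (a joint): angle of the wide dispenser's lid: 0 shut (hanging), 1.54 rad fully open (level, reaching 70 mm forward over the tray at 150 mm height). It is geared to the lever and turns 3.2 times as far and as fast; the can gets out once it is well past half open
- wide_lid_edge (a point): middle of the free edge of the wide dispenser's lid, an aluminium flap 117 mm wide and 70 mm long, hinged 150 mm above the table; 80 mm high when shut
- drink_can_center (a point): centre of the drink can: 66 mm across, 115 mm long, about 0.33 kg, lying across the chute (axis along the dispenser's y) behind the lid at dispenser x = +36 mm; once let out it rests in the tray against the front lip at dispenser x = about -104 mm
- narrow: the narrow dispenser: same make, but only 94 mm wide, 250 mm long, holds a smaller tin. Its place on the table can be left or right of the wide one. Same frame as wide. Not to be worked
- narrow_pad_top (a point): centre of the upper face of the narrow dispenser's pressing plate, on its -y side, 174 mm above the table. Not to be pressed
- narrow_lever (a joint): angle of the narrow dispenser's lever: 0 up; must stay up
- narrow_lid (a joint): angle of the narrow dispenser's lid: 0 shut; must stay shut
- paste_tin_center (a point): centre of the small tin, 54 mm across, 80 mm long, lying in the narrow dispenser's chute. Bystander
- shaker: steel cheese shaker standing upright, 48 mm across, 92 mm tall, beside the wide dispenser's chute, behind its lever. Bystander. Origin: centre of its underside.
- herb_jar: small glass jar, 40 mm across, 80 mm tall, beside the narrow dispenser's chute. Bystander. Origin: centre of its underside.
- cup: white plastic cup, 70 mm across, 85 mm tall, in front of the wide dispenser's tray. Bystander. Origin: centre of its underside.
- scraper: steel dough scraper with wooden handle lying flat, 110 x 95 mm, 22 mm tall. Bystander. Origin: centre of its underside.
- dough_weight: dark steel disc weight, 64 mm across, 40 mm tall. Bystander. Origin: centre of its underside.
- sauce_bowl: steel bowl, 110 mm across, 50 mm tall. Bystander. Origin: centre of its underside.

How it is judged:
On the way, in this order (a step that is already met when the one before it is completed fails the run):
1. the fingers hold the wide dispenser's lever fully down, its lid stands open and the can has rolled out into the tray (value of joint wide_lid above 1.38 rad and contact force between the fingers and wide_lever above 0.5 N and x of drink_can_center in the frame of wide between -0.125 and -0.085 m and z of drink_can_center in the frame of wide below 0.11 m), for 0.2 s.
2. the lid is shut again and the lever up, with the can in the tray (value of joint wide_lid below 0.06 rad and value of joint wide_lever below 0.03 rad and x of drink_can_center in the frame of wide between -0.125 and -0.085 m and z of drink_can_center in the frame of wide below 0.11 m), for 0.2 s.
At the end, for the whole second after the job is handed in: The wide dispenser's lid is shut (within 0.06 rad) and its lever up (within 0.03 rad), the drink can lies still in the tray (its centre 85 to 125 mm in front of the shut lid, below 110 mm height), and the narrow dispenser is shut with its lever up (all of step 2 and value of joint narrow_lid below 0.06 rad and value of joint narrow_lever below 0.03 rad and linear speed of drink_can below 0.02 m/s); the robot touches nothing.
It fails at once if the lid of the wide dispenser falls faster than 2 rad/s (slams) (velocity of joint wide_lid below -2 rad/s).
It fails at once if the robot touches the wide dispenser's lid (contact force between any of the fingers, the arm and wide_lid above 0.5 N).
It fails at once if the robot touches the drink can, or it is lifted out (centre above 140 mm) (contact force between any of the fingers, the arm and drink_can above 0.5 N or z of drink_can_center in the frame of wide above 0.14 m).
It fails at once if the narrow dispenser's lever is worked (more than 0.05 rad) (value of joint narrow_lever above 0.05 rad).
It fails at once if a bystander is moved more than 25 mm or tipped (distance of any of shaker, herb_jar, cup, scraper, dough_weight, sauce_bowl, paste_tin_center from where it was at the start of the episode above 0.025 m or angle between any of shaker, herb_jar, cup, scraper, dough_weight, sauce_bowl's own z axis and vertical above 0.35 rad).
It also fails if it takes over 40 s, if anything falls off the work surface, if the arm or the gripper's body presses on something with over 40 N, if the wrist force passes 120 N, or if a joint passes its speed limit or range.

## Robot

A 7-joint arm with a two-finger parallel gripper is mounted at the origin on the work surface. World frame = base frame: x ahead of the robot, y to its left, z up, the work surface at z = 0. Lengths are in m, angles in rad, forces in N, time in s.
With the tool pointing down it reaches from about 0.425 to 0.875 m from the base axis. Payload 9.9 kg.
Tool frame: the origin (TCP) lies midway between the tips of the shut fingers; the grasp point (between the pads) lies 19 mm behind it; z points along the fingers, y is the line along which they close (so a half turn about z gives the same grasp; the last joint's range is limited). The gripper opens to 85 mm and grips with 20 to 120 N. Pads are 22 mm wide; open, the fingers measure 114 mm over their backs; the gripper's body (76 mm by 85 mm) begins 54 mm behind the grasp point. The pads swing forward as they close: fully open they stand 13 mm farther back than shut.
Start: joints at [1.056, 0.576, 0.025, 1.437, -0.015, 1.129, -0.057], TCP at [0.282, -0.613, 0.231] pointing down, gripper open.
Joint ranges: [-2.76, 2.76], [-0.34, 2.15], [-1.52, 1.57], [0.19, 2.46], [-1.09, 4.23], [0.17, 1.99], [-2.82, 2.82]. Speed limits (rad/s): [2.22, 2.22, 3.01, 3.01, 3.14, 3.14, 3.14].

## Interface

Orientations are given as a unit quaternion [w, x, y, z].
In Python, from bench import ctrl gives the robot as it stands.
- The arm moves only by the tool drive_tool, never from a script. Its argument "rows" is a list of rows, each a list of 7 numbers: the shift along the tool's x, y, z in mm, then the turn, a rotation vector about the tool's x, y, z in degrees, then the finger opening in mm, from 0 to 85.4. A call has 1 to 8 rows; each row shifts and turns the commanded pose from where the row before left it, along the tool's axes as they then stand; what a row does not reach is not made up. A row lasts 1/12 s, in which the tool goes at most 41.7 mm and 7.16 degrees, less where a joint would pass 70% of its speed; a pose out of reach is approached as far as the arm can. A call is refused whole if a number of a shift passes 41.7 or a number of a turn 7.16, either way. A call with a gripper value outside its range is refused whole. The fingers move at their own pace and stop on an object; "grip_force" is the grip in N (left out, the last holds). Time passes only in rows, so rows that do not move let the fingers close. It gives the time, the measured TCP pose, the force, the opening and the grip force at its end, in the units of the state.
- ctrl.observe(): the state, without advancing time (a new reading comes with each control period).
- ctrl.grab_frame(name): name is "scene" or "top" or "wrist"; returns the picture (400x640x3 uint8, red, green, blue); there is no depth.
- ctrl.camera_info(name): a dict with "vertical_fov" (degrees; the focal length in pixels is half the picture's height over the tangent of half this angle, whatever the lens; pixels are square), "cx", "cy" (the principal point, pixels), "cam_to_world" (4x4, takes a point from camera to world coordinates); the wrist camera has in their place "hand_eye" (4x4, takes a point from camera to tool coordinates, whose origin is the TCP and whose axes are the flange's). Camera axes: x right, y down, z forward; pixel columns grow to the right and rows downward; lengths in m; the calibration is good to about 2 mm. The wrist camera is an equidistant fisheye: a pixel r from the principal point sees the ray r / f radians off the axis. A picture is of the moment at which its call begins: read the wrist's pose just before it. camera_info takes no time and is no camera call.
- ctrl.sign_off(): hands the job in; it is judged then, once.
The state is a dict: "time_s": time; "qpos": joint angles; "qd": joint speeds; "effort": joint torques, N m; "position": TCP position; "tcp_rot": TCP orientation; "force": force on the tool from outside, world axes, zero at the start; "moment": the same for the moment, N m; "grip_width": finger opening in m; "finger_force": force on a finger pad.
Only numpy, scipy, OpenCV 4.12 (cv2) and the standard library are available. Lean on these libraries where they do the work, as an engineer would, in place of code of your own. Each camera call takes 0.05 s, during which the arm holds its last target. There are 200 camera calls.

## Working session

There is one attempt and no reset: what is moved stays moved. The work goes in short steps, Python scripts to look and compute and a tool call to move; the robot and the scene stay as the last step left them, time stands still between calls to the robot, and variables do not carry over. Pictures are saved under pics/ and viewed, at most 10 in all, crops included, and the job is handed in when it is done.

Besides the shell and the picture viewer there is one more tool, called after "Request:" as name(argument=value, ...) on one line, values as JSON. drive_tool: Moves the arm, as the interface text tells. Its arguments: {"type":"object","properties":{"rows":{"type":"array","items":{"type":"array","items":{"type":"number"}}},"grip_force":{"type":"number"}},"required":["rows"]}

```bash
mkdir -p pics; python3 - <<'E'
from bench import ctrl
import cv2,numpy as np
print(ctrl.observe())
for n in("scene","top"):
    cv2.imwrite(f"pics/{n}0.png",ctrl.grab_frame(n)[:,:,::-1])
    print(n,ctrl.camera_info(n))
E
```

```text
{'time_s': 0.0, 'qpos': array([ 1.0561899 ,  0.57652885,  0.0248177 ,  1.4379072 , -0.01503367,
        1.12898024, -0.05648708]), 'qd': array([ 1.29498910e-03, -3.39370523e-04,  3.69160764e-04,  7.02696925e-04,
        2.59371651e-05,  1.09909987e-03, -8.92415453e-05]), 'effort': array([ 2.09346586e-04, -7.65768170e+01,  2.25073077e+00, -2.85971439e+01,
        1.53190631e-02,  1.25730180e-02,  2.89009861e-06]), 'position': array([ 0.28172529, -0.61290502,  0.23044452]), 'tcp_rot': array([-7.96560926e-04,  9.76884111e-01,  2.13768006e-01, -1.95182353e-04]), 'force': array([ 0.39362625,  0.29117864, -0.10136874]), 'moment': array([-0.00366299,  0.00303101,  0.0249728 ]), 'finger_force': 0.0, 'grip_width': 0.08593337162480788}
scene {'vertical_fov': 51.73927786215617, 'cx': 319.42502656376047, 'cy': 206.5884030426007, 'cam_to_world': array([[ 0.84388945,  0.35849303, -0.39916582,  0.93114064],
       [ 0.53646703, -0.57398714,  0.61866138, -0.5803164 ],
       [-0.00733025, -0.7362211 , -0.67670138,  0.79812155],
       [ 0.        ,  0.        ,  0.        ,  1.        ]])}
top {'vertical_fov': 46.451270210444406, 'cx': 310.9845366749695, 'cy': 207.25193899042708, 'cam_to_world': array([[-0.00982127, -0.97875267,  0.20480908,  0.2880686 ],
       [-0.99994877,  0.00911094, -0.004411  ,  0.03459976],
       [ 0.00245127, -0.20484191, -0.978792  ,  1.31313735],
       [ 0.        ,  0.        ,  0.        ,  1.        ]])}
```

View pics/scene0.png

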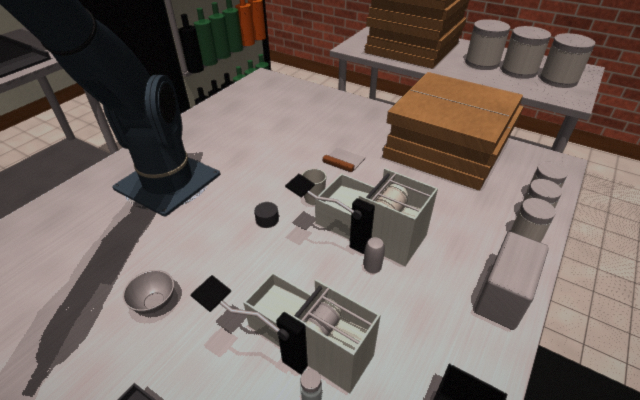

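View pics/top0.png

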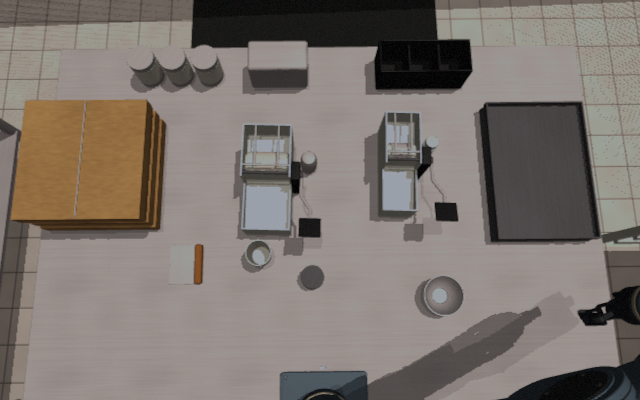

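The top view shows the wide dispenser on the left (columns 242-293, rows 125-235), with its pad at about (310,227). The narrow one is at columns 383-420 with its pad at about (446,211), so it is on the right. In the scene view the wide pad is at about (300,185). The cup is at about (258,253) and the weight at about (311,277) in the top view.

```bash
cat > h.py <<'E'
import cv2,numpy as np
from bench import ctrl
def ray(n,u,v):
    c=ctrl.camera_info(n);f=200/np.tan(np.radians(c["vertical_fov"]/2));T=c["cam_to_world"]
    return T[:3,3],T[:3,:3]@np.array([(u-c["cx"])/f,(v-c["cy"])/f,1])
def onz(n,u,v,z):
    o,d=ray(n,u,v);return o+d*(z-o[2])/d[2]
def two(a,b):
    (o,d),(p,e)=ray("top",*a),ray("scene",*b)
    s=np.linalg.lstsq(np.c_[d,-e],p-o,rcond=None)[0];A=o+s[0]*d;B=p+s[1]*e
    return (A+B)/2,np.linalg.norm(A-B)
def blob(im,u,v,w,t=40):
    m=np.zeros(im.shape[:2],np.uint8);s=np.s_[v-w:v+w,u-w:u+w];m[s]=(im[s].max(2)<t)
    n,l,st,c=cv2.connectedComponentsWithStats(m);k=1+st[1:,4].argmax()
    q=cv2.minAreaRect(np.argwhere(l==k)[:,::-1].astype(np.float32))
    return c[k],st[k],q
E
python3 - <<'E'
from h import *
t,s=cv2.imread("pics/top0.png"),cv2.imread("pics/scene0.png")
a=blob(t,310,227,16);b=blob(s,300,185,18);print(a,b)
print(two(a[0],b[0]),onz("top",*a[0],.174),onz("scene",*b[0],.174))
for p in cv2.boxPoints(a[2]): print(onz("top",*p,.174).round(3))
c=blob(t,446,211,16);print("narrow",onz("top",*c[0],.174))
# tray & chute top corners (approx)
for p,z in [((242,235),.09),((292,235),.09),((243,125),.162),((292,124),.162)]: print(onz("top",*p,z).round(3))
crop=cv2.resize(t[110:300,225:345],None,fx=5,fy=3.1) if 0 else cv2.resize(t[115:295,225:345],None,fx=3.3,fy=3.3,interpolation=cv2.INTER_CUBIC)
cv2.imwrite("pics/crop.png",crop)
E
```

```text
(array([309.31855956, 227.31301939]), array([299, 219,  21,  18, 361], dtype=int32), ((309.0, 227.5), (17.0, 20.0), 90.0)) (array([299.75438596, 185.0877193 ]), array([286, 175,  28,  22, 342], dtype=int32), ((299.5000305175781, 185.00001525878906), (19.091880798339844, 20.50609588623047), 45.0))
(array([0.47760344, 0.03476576, 0.16743317]), np.float64(0.002048315696335849)) [0.4757468  0.03408718 0.174     ] [0.4829841  0.02915572 0.174     ]
[0.497 0.06  0.174]
[0.496 0.01  0.174]
[0.454 0.01  0.174]
[0.454 0.06  0.174]
narrow [ 0.51336988 -0.30682172  0.174     ]
[0.471 0.212 0.09 ]
[0.469 0.08  0.09 ]
[0.751 0.205 0.162]
[0.752 0.077 0.162]
```

View pics/crop.png

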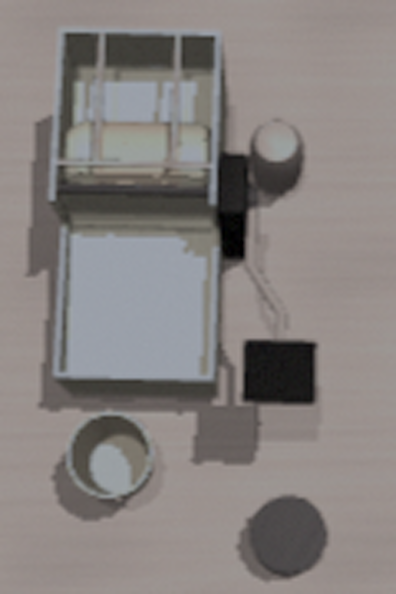

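The pad comes out at about (0.475, 0.033). The two views agree to 2 mm, its size is about 50 mm, and the offset from the lid (lip at x≈0.483, so lid at x≈0.62) matches the spec. First I turn the tool square and shut the fingers, then traverse.

Request:
drive_tool(rows=[[0,0,-6,0,0,6.2,0],[0,0,-6,0,0,6.2,0],[0,0,-6,0,0,6.2,0],[0,0,-6,0,0,6.2,0],[20,-20,0,0,0,0,0],[20,-30,0,0,0,0,0],[20,-35,0,0,0,0,0],[20,-35,0,0,0,0,0]], grip_force=60)

```text
time_s: 0.77
position: [0.3625, -0.4921, 0.2547]
tcp_rot: [-0.0, 1.0, -0.001, -0.0]
force: [1.2, -1.0, -0.1]
grip_width: 0.0001
finger_force: 0.0
```

Request:
drive_tool(rows=[[15,-35,0,0,0,0,0],[15,-35,0,0,0,0,0],[15,-35,0,0,0,0,0],[15,-35,0,0,0,0,0],[10,-35,0,0,0,0,0],[10,-35,0,0,0,0,0],[10,-35,0,0,0,0,0],[10,-35,0,0,0,0,0]])

```text
time_s: 1.43
position: [0.4627, -0.2119, 0.2552]
tcp_rot: [-0.0, 1.0, -0.001, -0.0]
force: [1.2, 0.3, -0.1]
grip_width: 0.0002
finger_force: 0.0
```

Request:
drive_tool(rows=[[2,-35,0,0,0,0,0],[2,-35,0,0,0,0,0],[2,-35,0,0,0,0,0],[2,-35,0,0,0,0,0],[2,-35,5,0,0,0,0],[2,-35,10,0,0,0,0],[0,-26,10,0,0,0,0],[0,0,10,0,0,0,0]])

```text
time_s: 2.1
position: [0.4751, 0.0285, 0.2199]
tcp_rot: [-0.001, 1.0, 0.003, 0.0]
force: [-1.1, -0.2, -0.5]
grip_width: 0.0
finger_force: 0.0
```

```bash
python3 - <<'E'
from h import *
print(ctrl.observe()["position"],ctrl.observe()["qpos"].round(2))
a=[ctrl.grab_frame(n)[:,:,::-1] for n in("wrist","scene")]
c=cv2.resize(a[1][130:290,220:460],(600,400))
cv2.imwrite("pics/w1.png",a[0]);cv2.imwrite("pics/s1.png",c)
E
```

```text
[0.47507535 0.02851909 0.21985648] [-0.12  0.29 -0.04  1.96  0.01  0.89 -1.74]
```

View pics/w1.png

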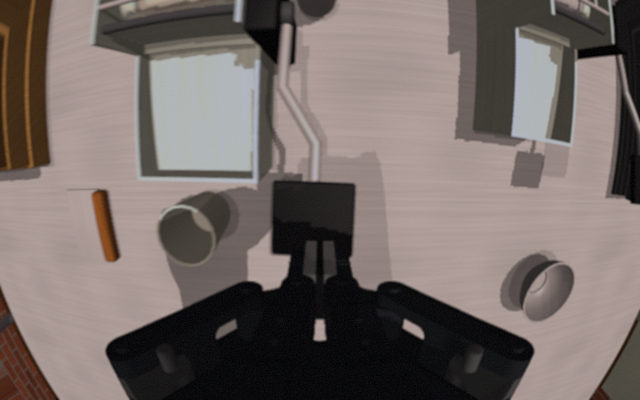

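View pics/s1.png

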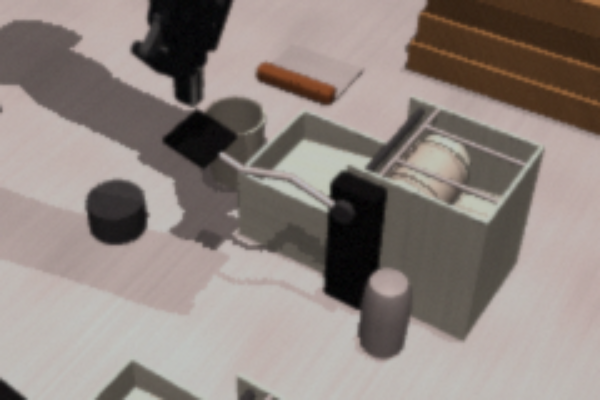

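The wrist view shows the pad at columns 273-355 with its back edge at row 182 and its front at about row 252. The tips are around (319,245), over the pad. The scene crop shows the fingers above the plate at about (190,105), with the can still behind the lid. I'll cast the edge midpoints to check.

```bash
python3 - <<'E'
from h import *
from scipy.spatial.transform import Rotation as R
c=ctrl.camera_info("wrist");o=ctrl.observe();f=200/np.tan(np.radians(c["vertical_fov"]/2));H=c["hand_eye"]
Rt=R.from_quat(o["tcp_rot"][[1,2,3,0]]).as_matrix()
for n,u,v,z in [("BL",275,182,.167),("BR",355,184,.167),("FL",273,250,.180),("FR",353,254,.180)]:
    d=np.array([u-c["cx"],v-c["cy"]]);r=np.hypot(*d);t=r/f
    k=Rt@(H[:3,:3]@np.array([*(d/r*np.sin(t)),np.cos(t)]));p=Rt@H[:3,3]+o["position"]
    print(n,(p+k*(z-p[2])/k[2]).round(4))
E
```

```text
BL [0.501  0.0519 0.167 ]
BR [4.997e-01 2.000e-04 1.670e-01]
FL [0.4588 0.0533 0.18  ]
FR [0.4561 0.0013 0.18  ]
```

Pad centre is (0.478, 0.027) by wrist camera, in agreement. Pressing down.

Request:
drive_tool(rows=[[3,0,15,0,0,0,0],[0,0,15,0,0,0,0],[0,0,6,0,0,0,0],[0,0,6,0,0,0,0],[0,0,6,0,0,0,0],[0,0,6,0,0,0,0],[0,0,6,0,0,0,0],[0,0,6,0,0,0,0]])

```text
time_s: 2.87
position: [0.4779, 0.022, 0.1543]
tcp_rot: [0.0, 1.0, -0.001, -0.0]
force: [-2.8, 0.5, 5.4]
grip_width: 0.0
finger_force: 2.7
```

Request:
drive_tool(rows=[[0,0,6,0,0,0,0],[0,0,6,0,0,0,0],[0,0,6,0,0,0,0],[0,0,6,0,0,0,0],[0,0,6,0,0,0,0],[0,0,4,0,0,0,0],[0,0,4,0,0,0,0],[0,0,0,0,0,0,0]])

```text
time_s: 3.53
position: [0.4778, 0.0221, 0.1161]
tcp_rot: [0.0, 1.0, -0.001, -0.0]
force: [-4.3, 0.3, 8.7]
grip_width: -0.0003
finger_force: 4.3
```

Request:
drive_tool(rows=[[0,0,4,0,0,0,0],[0,0,4,0,0,0,0],[0,0,3,0,0,0,0],[0,0,2,0,0,0,0],[0,0,0,0,0,0,0]])

```text
time_s: 3.95
position: [0.4795, 0.0221, 0.1042]
tcp_rot: [-0.0, 1.0, -0.001, 0.001]
force: [-2.4, -0.9, 14.8]
grip_width: -0.0002
finger_force: 7.3
```

Request:
drive_tool(rows=[[0,0,1,0,0,0,0],[0,0,0,0,0,0,0],[0,0,0,0,0,0,0],[0,0,0,0,0,0,0],[0,0,0,0,0,0,0],[0,0,0,0,0,0,0],[0,0,0,0,0,0,0],[0,0,0,0,0,0,0]])

```text
time_s: 4.62
position: [0.4795, 0.0221, 0.104]
tcp_rot: [-0.0, 1.0, -0.001, 0.002]
force: [-4.0, -1.3, 22.5]
grip_width: -0.0003
finger_force: 11.4
```

```bash
python3 - <<'E'
from h import *
a=[ctrl.grab_frame(n)[:,:,::-1] for n in("top","scene")]
c=np.hstack([cv2.resize(a[1][130:290,220:460],(480,400)),cv2.resize(a[0][110:290,220:364],(320,400))])
cv2.imwrite("pics/p2.png",c)
E
```

```text
(no output)
```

View pics/p2.png

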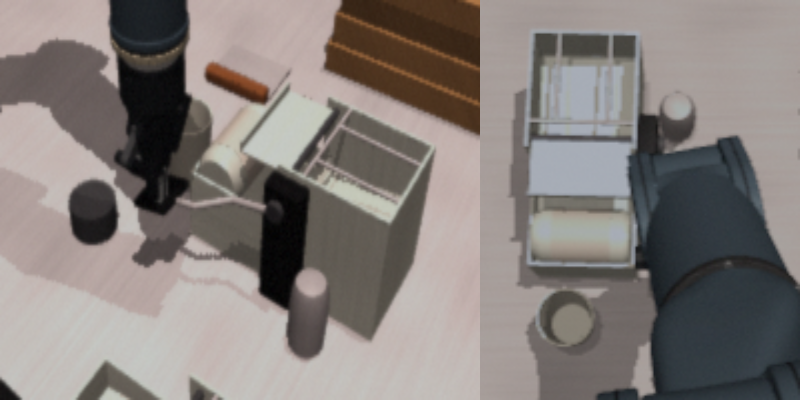

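The crops show the lid level at about (290,125) in the left one and the can against the front lip at about (580,235) in the right one. The lever is at its stop, since force rises without travel. Now I raise it slowly at 24 mm/s.

Request:
drive_tool(rows=[[0,0,-1,0,0,0,0],[0,0,-1.5,0,0,0,0],[0,0,-2,0,0,0,0],[0,0,-2,0,0,0,0],[0,0,-2,0,0,0,0],[0,0,-2,0,0,0,0],[0,0,-2,0,0,0,0],[0,0,-2,0,0,0,0]])

```text
time_s: 5.38
position: [0.4778, 0.0221, 0.1173]
tcp_rot: [0.0, 1.0, -0.001, -0.0]
force: [-4.2, -1.2, 7.6]
grip_width: 0.0001
finger_force: 4.3
```

Request:
drive_tool(rows=[[0,0,-2,0,0,0,0],[0,0,-2,0,0,0,0],[0,0,-2,0,0,0,0],[0,0,-2,0,0,0,0],[0,0,-2,0,0,0,0],[0,0,-2,0,0,0,0],[0,0,-2,0,0,0,0],[0,0,-2,0,0,0,0]])

```text
time_s: 6.05
position: [0.4772, 0.0221, 0.1331]
tcp_rot: [0.0, 1.0, -0.001, -0.001]
force: [-3.9, 0.2, 7.0]
grip_width: -0.0002
finger_force: 3.7
```

Request:
drive_tool(rows=[[0,0,-2,0,0,0,0],[0,0,-2,0,0,0,0],[0,0,-2,0,0,0,0],[0,0,-2,0,0,0,0],[0,0,-2,0,0,0,0],[0,0,-2,0,0,0,0],[0,0,-2,0,0,0,0],[0,0,-2,0,0,0,0]])

```text
time_s: 6.72
position: [0.4784, 0.0221, 0.1493]
tcp_rot: [-0.0, 1.0, -0.001, 0.0]
force: [-0.3, -0.1, 5.2]
grip_width: 0.0001
finger_force: 2.8
```

Request:
drive_tool(rows=[[0,0,-2,0,0,0,0],[0,0,-2,0,0,0,0],[0,0,-2,0,0,0,0],[0,0,-2,0,0,0,0],[0,0,-2,0,0,0,0],[0,0,-2,0,0,0,0],[0,0,-2,0,0,0,0],[0,0,-2,0,0,0,0]])

```text
time_s: 7.38
position: [0.4789, 0.0224, 0.1652]
tcp_rot: [-0.0, 1.0, -0.001, 0.001]
force: [3.8, -0.8, 4.2]
grip_width: 0.0002
finger_force: 2.2
```

Request:
drive_tool(rows=[[0,0,-2,0,0,0,0],[0,0,-2,0,0,0,0],[0,0,-2,0,0,0,0],[0,0,-2,0,0,0,0],[0,0,-2,0,0,0,0],[0,0,-2,0,0,0,0],[0,0,-2,0,0,0,0],[0,0,-2,0,0,0,0]])

```text
time_s: 8.05
position: [0.4769, 0.0222, 0.1804]
tcp_rot: [0.0, 1.0, -0.001, -0.001]
force: [0.1, -0.5, -0.4]
grip_width: 0.0001
finger_force: 0.0
```

Request:
drive_tool(rows=[[0,0,-5,0,0,0,0],[0,0,-10,0,0,0,0],[0,0,-15,0,0,0,0],[0,0,-15,0,0,0,0],[0,15,-15,0,0,0,0],[0,25,0,0,0,0,0],[0,25,0,0,0,0,0],[0,25,0,0,0,0,0]])

```text
time_s: 8.72
position: [0.4775, -0.0685, 0.2413]
tcp_rot: [-0.0, 1.0, -0.001, -0.0]
force: [0.6, -0.5, -0.8]
grip_width: 0.0001
finger_force: 0.0
```

Request:
drive_tool(rows=[[0,25,0,0,0,0,0],[0,25,0,0,0,0,0],[0,0,0,0,0,0,0],[0,0,0,0,0,0,0],[0,0,0,0,0,0,0],[0,0,0,0,0,0,0],[0,0,0,0,0,0,0],[0,0,0,0,0,0,0]])

```text
time_s: 9.38
position: [0.478, -0.1168, 0.2408]
tcp_rot: [-0.0, 1.0, -0.0, -0.0]
force: [0.2, -0.3, -0.6]
grip_width: -0.0
finger_force: 0.0
```

```bash
python3 - <<'E'
from h import *
a=[ctrl.grab_frame(n)[:,:,::-1] for n in("top","scene")]
c=np.hstack([cv2.resize(a[1][130:290,220:460],(480,400)),cv2.resize(a[0][110:290,220:364],(320,400))])
cv2.imwrite("pics/p3.png",c)
E
```

```text
(no output)
```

View pics/p3.png

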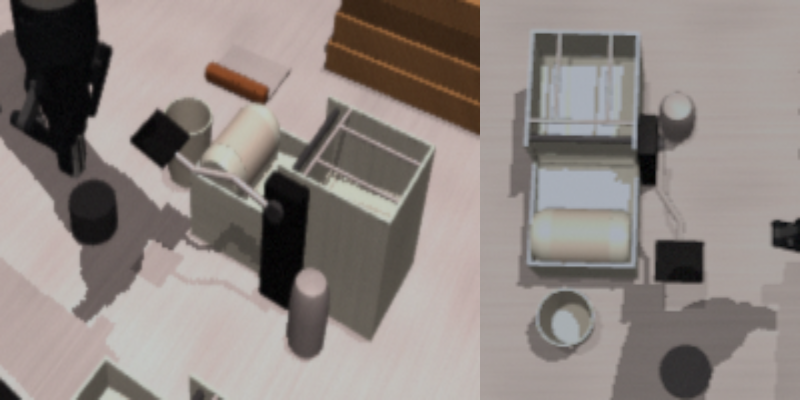

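The crops show the lid shut, the lever up with its pad at about (160,137) on the left, the can in the tray at about (580,235) on the right, and the robot clear.

```bash
python3 -c "
from bench import ctrl
print(ctrl.sign_off())"
```

```text
the job is handed in; nothing more can be done
None
```

I pressed the wide dispenser's lever fully down, the can rolled into the tray, and the lever came up over about three seconds; the last pictures show the lid shut, the can in the tray and the arm clear, and the job is handed in (sign-off returned no verdict).

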